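# Stage the first link bar on the press infeed and preset the batch counter

## Robot

A 6-joint arm with a two-finger parallel gripper is mounted at the origin on the work surface. World frame = base frame: x ahead of the robot, y to its left, z up, the work surface at z = 0. Lengths are in m, angles in rad, forces in N, time in s.
With the tool pointing down it reaches from about 0.375 to 0.925 m from the base axis. Payload 5.7 kg.
Tool frame: the origin (TCP) lies between the finger pads; the fingertips stand tip_reach ahead of it and the grasp point (between the pads) lies 5 mm behind it (tip_reach is the distance from the TCP to the fingertips, in m); z points along the fingers, y is the direction in which the jaws open and shut (so a half turn about z gives the same grasp; the last joint's range is limited). The gripper opens to 88 mm and grips with 3 to 60 N. Pads are 20 mm wide; open, the fingers measure 115 mm over their backs; the gripper's body (75 mm by 178 mm) begins 61 mm behind the grasp point.
Start: joints at [1.203, 0.359, 1.51, -0, 1.272, -0.115], TCP at [0.15, 0.581, 0.237] pointing down, gripper open.
Joint ranges: [-2.97, 2.97], [-1.01, 2.36], [0.21, 2.38], [-0.96, 4.11], [0.2, 2.71], [-2.98, 2.98]. Speed limits (rad/s): [2.39, 2.39, 3.14, 3.14, 3.14, 3.14].

## Interface

Orientations are given as a unit quaternion [x, y, z, w].
In Python, from plant import read_state, get_image, get_calibration, close_job, masks_of, spot_point, tip_reach gives the robot as it stands. The module is installed in compiled form; this text tells all that it offers.
- The arm moves only by the shell command python3 -m crank 'ROWS' [FORCE]. ROWS is JSON, a list of rows, each an object of numbers: "rx", "ry", "rz": the turn, a rotation vector about the tool's x, y, z in rad; "tx", "ty", "tz": the shift along the tool's x, y, z in m; "grip": the gripper's target within -1 to 1 (fully open at 1, half-way at 0, shut at -1). A call has 1 to 12 rows; each row is the pose to reach, as a shift and turn from the pose measured when the call began, along the tool's axes at that moment; what a row does not reach only later rows make up. A row lasts 1/8 s, in which the tool goes at most 62.5 mm and 10.7 degrees, less where a joint would pass 70% of its speed; a pose out of reach is approached as far as the arm can. A call with a gripper value outside its range is refused whole. The fingers move at their own pace and stop on an object; FORCE is the grip in N (left out, the last holds). Time passes only in rows, so rows that repeat a pose let the fingers close. It gives the time, the measured TCP pose, the force and the opening at its end, in the units of the state.
- read_state(): the state, without advancing time (a new reading comes with each control period).
- get_image(name): name is "scene" or "top" or "wrist"; returns the picture (420x560x3 uint8, blue, green, red); there is no depth.
- get_calibration(name): a dict with "intrinsics" (3x3 intrinsics, pixels), "rvec" (rotation vector, rad) and "tvec" (3), from world to camera coordinates, as OpenCV has them. Camera axes: x right, y down, z forward; pixel columns grow to the right and rows downward; lengths in m; the calibration is good to about 2 mm. A picture is of the moment at which its call begins: read the wrist's pose just before it. get_calibration takes no time and is no camera call; for the wrist camera it gives the pose at the moment of the call.
- close_job(): hands the job in, once; it reports no verdict.
Trained networks look in the newest picture that a camera, given by its name, has taken for a name from the list of things; names that differ only in an ending like _2 or _b are one class to them, and where a whole thing is asked for, a point or a joint stands for the part that bears it (a point fixed in the world has none). Each returns a list of dicts, best first, with "score" (0 to 1); they miss things now and then, are a little off and sometimes report something else, mostly with a low value. They report only what shows in the picture. A call takes as long as a camera call.
- masks_of(camera, thing): "region" (420x560 bool, what is visible of it).
- spot_point(camera, thing): "xyz" ([x, y, z] in m, in the coordinates of the camera as it stood for that picture, good to about 4 mm: a listed point, or the origin of a listed thing).
The state is a dict: "clock": time; "joint_pos": joint angles; "qvel": joint speeds; "joint_efforts": joint torques, N m; "position": TCP position; "eef_rot": TCP orientation; "contact_force": force on the tool from outside, world axes, zero at the start; "ft_torque": the same for the moment, N m; "finger_gap": opening from 0.0 (shut) to 1.0 (fully open).
Only numpy, scipy, OpenCV 4.12 (cv2) and the standard library are available. Lean on these libraries where they do the work, as an engineer would, in place of code of your own. Each camera call takes 0.05 s, during which the arm holds its last target.

## Task

Get the bush press ready for a lot of six bars. Slide the link bar over the infeed bed until it lies flush along its whole length against the steel rail with its bush end up against the red gate, keeping it flat on the bed all the while (its bush is only started in the hole, so do not lift or tip the bar). Also roll the thumbwheel of the blue batch counter to 6, and leave the oiler, the bin of bushes and the spanner where they are.

Things in the scene. Friction and masses are not known exactly. Their poses are not given: they have to be found in the camera images.
- press: Cream bush press with its infeed bed, fixed. Origin: on the bench, under the bed; x across the bed away from the robot, y along it to the press column, z up. Bed: dark flat plate, 20 mm high, x -100 to +70, y -240 to +400 mm. A small air cylinder, 44 mm high, stands on it at x -84 to -24, y +186 to +214 mm. Ram, head and column (0.41 m high) are at y above +305 mm; nothing is over the bed before that.
- rail_face (a point): On the working face of the bare steel rail that stands on the bed, at y = 0 of the press, 6 mm above the bed (26 mm above the bench). Axes as for the press. The face is flat, looks to -x, lies at x = +40 mm of the press and runs from y -180 to +350 mm; the rail is 16 mm high and 22 mm thick.
- stop_face (a point): On the face of the red gate that closes the infeed, 6 mm above the bed and 15 mm in front of the rail's face: where the middle of the bar's bush end comes to rest. Axes as for the press. The face looks to -y and lies at y = +190 mm of the press, from x -4 to +38 mm; the gate is 16 mm high and does not move.
- bar: Loose bright flat link bar, 30 mm wide (x), 320 long (y), 12 thick (z), 0.6 to 0.96 kg, flat on the bed in front of the rail. Origin: centre of its underside. y points along it to the bush end, which faces the press column: there a brass bush, 20 mm across, stands 9 mm above its top, 14 mm from the end. Loaded, its origin is at x +25, y +30 mm of the press and it is parallel to the press's y.
- bar_bush_end (a point): Corner point of the bar: on its long edge that goes against the rail, at the bush end, half-way up its thickness. Axes as for the bar.
- bar_plain_end (a point): Corner point of the bar: on its long edge that goes against the rail, at the other (plain) end, half-way up its thickness. Axes as for the bar.
- counter: Blue batch counter box with aluminium panel, fixed, 120 (x) by 100 (y) mm, panel 55 mm high. Origin: centre of its underside; x away from the robot, y left. The thumbwheel stands up through the panel's middle. Left (+y) of its rim a black hood (y +10 to +30 mm, x within 27 mm, top 66 mm high) has a 13 mm window over the white digit drum; the digit facing straight up in it is the setting.
- wheel_top (a point): Highest point of the thumbwheel's rim, mid-width, 70 mm above the bench. Axes as for the counter; axle parallel to y, 25 mm straight below. The dark knurled thumb ring is 50 mm across, 18 mm wide and stands 15 mm above the panel. A fingertip pressed lightly on top and drawn along x rolls it without slipping (needs about 1 N along the rim).
- preset (a joint): Thumbwheel angle, rad: digit = angle / 0.6283. Digits 0 to 9, one per 0.6283 rad (15.7 mm at the rim); a spring click draws the wheel to the nearest digit when let go, so it rests at 0, 0.628, 1.257 ... Rolling its top away from the robot (+x) counts up; it stops at 0 and 9. Digit 6 is 3.770 rad.
- oiler: White squeeze oiler with a red spout, 44 mm across, 114 mm high, standing on the bench. Bystander. Origin: centre of its underside.
- bush_bin: Small blue bin full of brass bushes, 100 by 140 mm, 50 mm high. Bystander. Origin: centre of its underside.
- spanner: Spanner about 160 mm long lying on the bench. Bystander. Origin: its underside, near its middle.

How it is judged:
At the end, for the whole second after the job is handed in: The bar lies flat on the bed with both ends of its rail-side edge within 3 mm of the rail's face and its bush end within 4 mm of the red gate's face, at rest; the thumbwheel rests in its click at 6 (within 0.15 rad) (x of bar_bush_end in the frame of rail_face between -0.003 and 0.003 m and x of bar_plain_end in the frame of rail_face between -0.003 and 0.003 m and y of bar_bush_end in the frame of stop_face between -0.004 and 0.003 m and z of bar in the frame of press between 0.017 and 0.023 m and value of joint preset between 3.62 and 3.92 rad and linear speed of bar below 0.01 m/s and velocity of joint preset between -0.1 and 0.1 rad/s); the robot touches nothing.
It fails at once if the bar is lifted more than 8 mm off the bed or tipped by more than 0.1 rad (z of bar in the frame of press above 0.028 m or angle between bar's own z axis and vertical above 0.1 rad).
It fails at once if the oiler is moved by more than 30 mm or tipped over (distance of oiler from where it was at the start of the episode above 0.03 m or angle between oiler's own z axis and vertical above 0.5 rad).
It fails at once if the bin of bushes is moved by more than 30 mm (distance of bush_bin from where it was at the start of the episode above 0.03 m).
It fails at once if the spanner is moved by more than 30 mm (distance of spanner from where it was at the start of the episode above 0.03 m).
It also fails if it takes over 67 s, if anything falls off the work surface, if the arm or the gripper's body presses on something with over 40 N, if the wrist force passes 120 N, or if a joint passes its speed limit or range.

## Working session

There is one attempt and no reset: what is moved stays moved. The work goes in short steps, Python scripts to look and compute and a shell command to move; the robot and the scene stay as the last step left them, time stands still between calls to the robot, and variables do not carry over. Pictures are saved under pics/ and viewed, and the job is handed in when it is done.

```bash
ls; mkdir -p pics
cat > h.py <<'E'
import numpy as np,cv2
from scipy.spatial.transform import Rotation as R
from plant import *
def cam2w(c,p):
    k=get_calibration(c); Rm=cv2.Rodrigues(np.array(k["rvec"],float))[0]
    return Rm.T@(np.array(p)-np.array(k["tvec"]).ravel())
def ray(c,uv,z):
    k=get_calibration(c); Rm=cv2.Rodrigues(np.array(k["rvec"],float))[0]
    d=Rm.T@np.linalg.inv(np.array(k["intrinsics"]))@np.array([uv[0],uv[1],1.]); o=-Rm.T@np.array(k["tvec"]).ravel()
    return o+d*(z-o[2])/d[2]
def proj(c,p):
    k=get_calibration(c); return cv2.projectPoints(np.array([p],float),np.array(k["rvec"],float),np.array(k["tvec"],float),np.array(k["intrinsics"]),None)[0].ravel()
E
python3 - <<'E'
from h import *
np.set_printoptions(precision=4,suppress=True)
s=read_state();print(s, tip_reach if not callable(tip_reach) else tip_reach())
for c in("top","scene"):
    im=get_image(c);cv2.imwrite(f"pics/{c}0.png",im)
    for t in("press","rail_face","stop_face","bar","bar_bush_end","bar_plain_end","counter","wheel_top","oiler","bush_bin","spanner"):
        for d in spot_point(c,t)[:2]: print(c,t,round(d["score"],2),cam2w(c,d["xyz"]))
E
```

```text
pics
{'clock': 0.0, 'joint_pos': array([ 1.2029,  0.3595,  1.5114, -0.    ,  1.2725, -0.1151]), 'qvel': array([ 0.001 ,  0.0003, -0.0004,  0.0025, -0.002 ,  0.0004]), 'joint_efforts': array([  0.0015, -51.5381, -27.0732,   0.0675,   0.035 ,  -0.0001]), 'position': array([0.1498, 0.5803, 0.2358]), 'eef_rot': array([ 0.126 ,  0.992 , -0.0009, -0.0002]), 'contact_force': array([-0.484 ,  1.3514, -0.1884]), 'ft_torque': array([-0.0532,  0.0132,  0.0053]), 'finger_gap': 1.000938850728282} 0.014
top press 0.65 [ 0.5661  0.1288 -0.0009]
top rail_face 0.95 [0.6036 0.1213 0.0262]
top stop_face 0.74 [0.5188 0.0831 0.0205]
top stop_face 0.69 [0.6171 0.3134 0.0273]
top bar 0.74 [0.5171 0.0826 0.0216]
top bar 0.74 [ 0.5674  0.1289 -0.0012]
top bar_bush_end 0.62 [0.5442 0.2338 0.0319]
top bar_plain_end 0.55 [ 0.5275 -0.08    0.0227]
top counter 0.84 [ 0.5288 -0.3538  0.0006]
top wheel_top 0.97 [ 0.5322 -0.3522  0.0695]
top oiler 0.82 [ 0.319   0.2977 -0.0022]
top bush_bin 0.96 [ 0.7575 -0.0816  0.0012]
top spanner 0.8 [ 0.7001 -0.3527  0.0003]
scene press 0.86 [ 0.5682  0.1229 -0.0013]
scene press 0.73 [ 0.3184  0.2872 -0.0005]
scene rail_face 0.79 [0.6049 0.1209 0.0263]
scene rail_face 0.39 [ 0.5285 -0.3599  0.0021]
scene stop_face 0.94 [0.6153 0.3075 0.0275]
scene stop_face 0.51 [ 0.532  -0.3587 -0.0002]
scene bar 0.76 [0.5173 0.0791 0.022 ]
scene bar_bush_end 0.6 [0.5413 0.238  0.0301]
scene bar_plain_end 0.96 [ 0.5264 -0.0799  0.0276]
scene counter 0.82 [ 0.53   -0.3575  0.0005]
scene wheel_top 0.67 [ 0.5271 -0.3549  0.0716]
scene oiler 0.55 [0.3171 0.2888 0.0036]
scene bush_bin 0.8 [ 0.7533 -0.0863 -0.001 ]
scene bush_bin 0.59 [ 0.5244 -0.0783  0.0262]
scene spanner 0.7 [0.6134 0.3099 0.0289]
scene spanner 0.63 [ 0.6924 -0.3596 -0.0009]
```

View pics/top0.png

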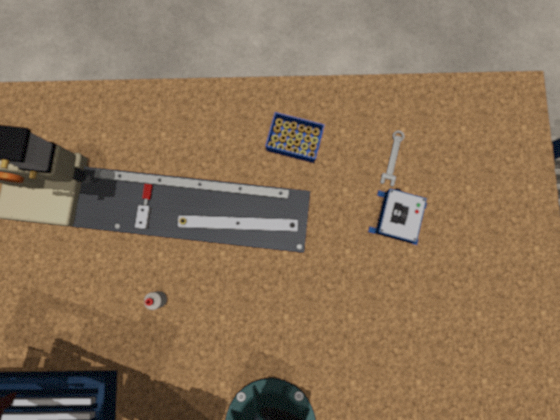

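View pics/scene0.png

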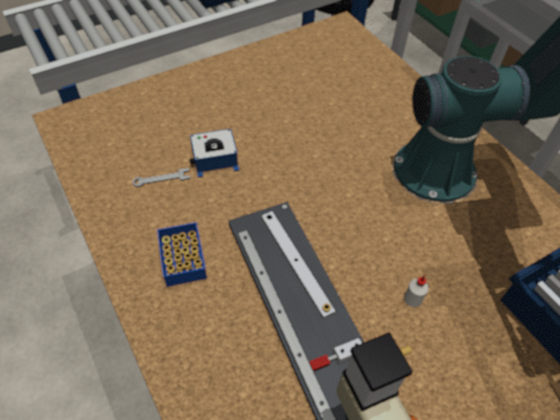

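Top view: the bar runs from about (180,220) at the bush end to (297,226). The rail runs from (115,175) to (288,194), with the gate at (147,191) and the counter at (402,215). The network points agree with this, apart from a stray stop_face and a few "scene" outliers. Next I'll move the wrist camera over the bed.

```bash
cat >> h.py <<'E'
np.set_printoptions(precision=4,suppress=True)
def go(xyz,yaw):
    """tool down; tool y at yaw from world y. prints final shift and turn in tool frame"""
    s=read_state(); R0=R.from_quat(s["eef_rot"])
    c,n=np.cos(yaw),np.sin(yaw)
    yt=np.array([-n,c,0]); zt=np.array([0,0,-1.]); xt=np.cross(yt,zt)
    R1=R.from_matrix(np.c_[xt,yt,zt])
    t=R0.inv().apply(np.array(xyz)-s["position"]); r=(R0.inv()*R1).as_rotvec()
    print("t",t,"r",r,"rows",np.linalg.norm(t)/.0625,np.linalg.norm(r)/.186)
E
python3 - <<'E'
from h import *
go([.42,.12,.34],np.radians(-6))
go([.42,.35,.30],np.radians(-6))
E
```

```text
t [-0.3767 -0.3787 -0.1034] r [-0.0001 -0.     -0.1481] rows 8.704688270804224 0.7962876333030912
t [-0.3191 -0.156  -0.0634] r [-0.0001 -0.     -0.1481] rows 5.773343082959612 0.7962876333030912
```

```bash
python3 -m crank '[{"tx":-0.16,"ty":-0.078,"tz":-0.05,"rz":-0.07},{"tx":-0.16,"ty":-0.078,"tz":-0.05,"rz":-0.07},{"tx":-0.32,"ty":-0.156,"tz":-0.07,"rz":-0.148},{"tx":-0.32,"ty":-0.156,"tz":-0.07,"rz":-0.148},{"tx":-0.32,"ty":-0.156,"tz":-0.07,"rz":-0.148},{"tx":-0.377,"ty":-0.379,"tz":-0.103,"rz":-0.148},{"tx":-0.377,"ty":-0.379,"tz":-0.103,"rz":-0.148},{"tx":-0.377,"ty":-0.379,"tz":-0.103,"rz":-0.148},{"tx":-0.377,"ty":-0.379,"tz":-0.103,"rz":-0.148},{"tx":-0.377,"ty":-0.379,"tz":-0.103,"rz":-0.148},{"tx":-0.377,"ty":-0.379,"tz":-0.103,"rz":-0.148}]'
python3 - <<'E'
from h import *
s=read_state();print(s["clock"],s["position"],s["eef_rot"])
c="wrist";im=get_image(c);cv2.imwrite(f"pics/w1.png",im)
for t in("rail_face","stop_face","press","bar","bar_bush_end","bar_plain_end"):
    for d in spot_point(c,t)[:2]: print(c,t,round(d["score"],2),cam2w(c,d["xyz"]))
E
```

```text
1.2 [0.1501 0.5809 0.2366] [ 0.1261  0.992  -0.0001 -0.    ]invalid input
```

View pics/w1.png

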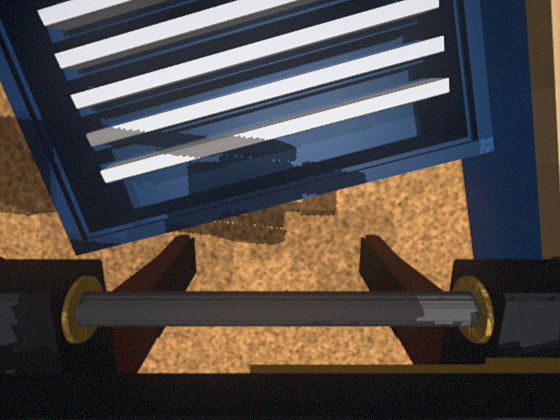

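The picture still shows the start view, with a blue bin, because the command was rejected. I'll resend it with every key filled in.

```bash
python3 -m crank '[{"rx":0,"ry":0,"rz":-0.07,"tx":-0.16,"ty":-0.078,"tz":-0.05,"grip":1}]'; python3 -m crank '[{"tx":-0.16,"ty":-0.078,"tz":-0.05}]';python3 -c "
from h import *
s=read_state();print(s['clock'],s['position'],s['eef_rot'])"
```

```text
clock: 1.68
position: [0.1941, 0.5428, 0.2525]
eef_rot: [0.088, 0.996, -0.0, -0.001]
contact_force: [1.5, 0.2, -0.1]
finger_gap: 1.001
1.675 [0.1941 0.5428 0.2525] [ 0.0882  0.9961 -0.0004 -0.0007]invalid input
```

All keys are required in every row.

Run:
```python
from h import *
go([.42,.35,.30],np.radians(-6))
go([.40,.12,.34],np.radians(-6))
```

```text
t [-0.2562 -0.1501 -0.0477] r [-0.001  -0.0014 -0.0719] rows 4.811764817585076 0.38685069381567466
t [-0.2769 -0.3801 -0.0875] r [-0.001  -0.0014 -0.0719] rows 7.65294597395644 0.38685069381567466
```

```bash
python3 -m crank '[{"rx":0,"ry":0,"rz":-0.07,"tx":-0.256,"ty":-0.15,"tz":-0.05,"grip":1},{"rx":0,"ry":0,"rz":-0.07,"tx":-0.256,"ty":-0.15,"tz":-0.05,"grip":1},{"rx":0,"ry":0,"rz":-0.07,"tx":-0.256,"ty":-0.15,"tz":-0.05,"grip":1},{"rx":0,"ry":0,"rz":-0.07,"tx":-0.256,"ty":-0.15,"tz":-0.05,"grip":1},{"rx":0,"ry":0,"rz":-0.07,"tx":-0.277,"ty":-0.38,"tz":-0.087,"grip":1},{"rx":0,"ry":0,"rz":-0.07,"tx":-0.277,"ty":-0.38,"tz":-0.087,"grip":1},{"rx":0,"ry":0,"rz":-0.07,"tx":-0.277,"ty":-0.38,"tz":-0.087,"grip":1},{"rx":0,"ry":0,"rz":-0.07,"tx":-0.277,"ty":-0.38,"tz":-0.087,"grip":1},{"rx":0,"ry":0,"rz":-0.07,"tx":-0.277,"ty":-0.38,"tz":-0.087,"grip":1}]'
python3 - <<'E'
from h import *
s=read_state();print(s["clock"],s["position"],s["eef_rot"])
c="wrist";im=get_image(c);cv2.imwrite(f"pics/w2.png",im)
for t in("rail_face","stop_face","bar","bar_bush_end","bar_plain_end"):
    for d in spot_point(c,t)[:2]: print(c,t,round(d["score"],2),cam2w(c,d["xyz"]))
E
```

```text
clock: 2.8
position: [0.4004, 0.1174, 0.3404]
eef_rot: [0.055, 0.998, -0.001, 0.0]
contact_force: [0.5, 0.3, -0.5]
finger_gap: 1.0
2.8 [0.4004 0.1174 0.3404] [ 0.0553  0.9985 -0.0006  0.0001]
wrist rail_face 0.63 [0.6043 0.1251 0.0237]
wrist rail_face 0.6 [0.5714 0.1316 0.002 ]
wrist bar 0.95 [0.5174 0.0835 0.0185]
wrist bar_bush_end 0.89 [0.5394 0.242  0.023 ]
wrist bar_bush_end 0.4 [0.5705 0.1308 0.0033]
```

View pics/w2.png

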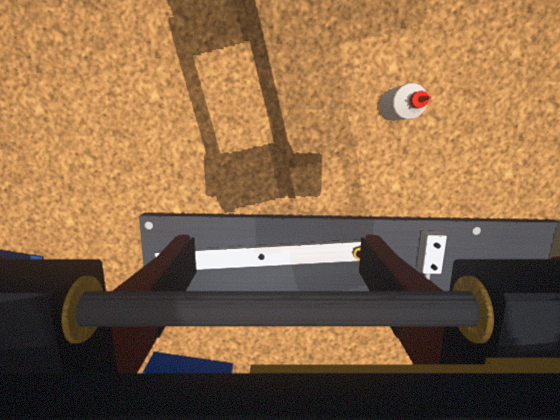

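The bar, the bed's near edge and the oiler are visible, but the rail is hidden behind the gripper. I'll move further out so that both can be seen.

```bash
python3 - <<'E'
from h import *
go([.68,.13,.36],np.radians(-6))
E
python3 -m crank '[{"rx":0,"ry":0,"rz":0,"tx":-0.28,"ty":-0.017,"tz":-0.02,"grip":1},{"rx":0,"ry":0,"rz":0,"tx":-0.28,"ty":-0.017,"tz":-0.02,"grip":1},{"rx":0,"ry":0,"rz":0,"tx":-0.28,"ty":-0.017,"tz":-0.02,"grip":1},{"rx":0,"ry":0,"rz":0,"tx":-0.28,"ty":-0.017,"tz":-0.02,"grip":1},{"rx":0,"ry":0,"rz":0,"tx":-0.28,"ty":-0.017,"tz":-0.02,"grip":1},{"rx":0,"ry":0,"rz":0,"tx":-0.28,"ty":-0.017,"tz":-0.02,"grip":1},{"rx":0,"ry":0,"rz":0,"tx":-0.28,"ty":-0.017,"tz":-0.02,"grip":1}]'
python3 - <<'E'
from h import *
s=read_state();print(s["clock"],s["position"],s["eef_rot"])
c="wrist";im=get_image(c);cv2.imwrite(f"pics/w3.png",im)
for t in("rail_face","stop_face","bar","bar_bush_end","bar_plain_end"):
    for d in spot_point(c,t)[:2]: print(c,t,round(d["score"],2),cam2w(c,d["xyz"]))
E
```

```text
t [-0.2776  0.0379 -0.0215] r [-0.0005 -0.0023 -0.0002] rows 4.495729311900098 0.012947043237043866
clock: 3.98
position: [0.6755, 0.0767, 0.3577]
eef_rot: [0.052, 0.999, -0.0, -0.002]
contact_force: [-0.7, 0.1, -1.0]
finger_gap: 0.998
3.975 [0.6755 0.0767 0.3577] [ 0.0516  0.9987 -0.0001 -0.0023]
wrist rail_face 0.73 [0.6069 0.1278 0.024 ]
wrist stop_face 0.74 [0.615  0.316  0.0259]
wrist bar 0.92 [0.5208 0.0778 0.0201]
wrist bar_bush_end 0.86 [0.5415 0.2349 0.0264]
wrist bar_plain_end 0.56 [ 0.529  -0.0837  0.0256]
```

View pics/w3.png

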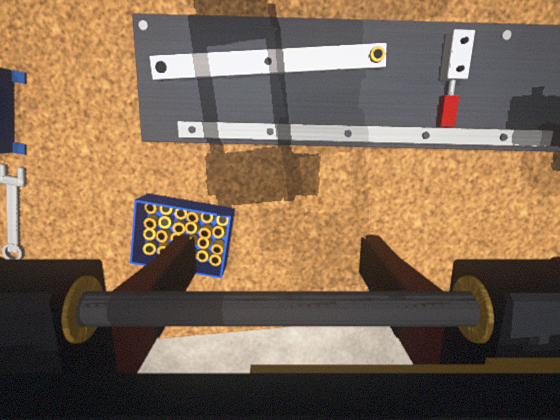

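The wrist view is clear: bar from (152,68) to (386,55), rail's near edge from (180,121) onwards, and the red gate face at about column 441. I'll fit the lines.

```bash
cat > fit.py <<'E'
from h import *
im=cv2.imread("pics/w3.png");g=cv2.GaussianBlur(cv2.cvtColor(im,cv2.COLOR_BGR2GRAY),(3,3),0).astype(float)
c="wrist"
def edge(cols,r0,r1,sign,z):
    P=[]
    for u in cols:
        d=sign*np.diff(g[r0:r1,u]); i=int(d.argmax())
        if d[i]<15 or i<1 or i>len(d)-2: continue
        a,b,e=d[i-1],d[i],d[i+1]; off=.5*(a-e)/(a-2*b+e)
        P.append(ray(c,(u,r0+i+.5+off),z)[:2])
    P=np.array(P)
    for _ in range(3):
        k=np.polyfit(P[:,1],P[:,0],1); res=P[:,0]-np.polyval(k,P[:,1]); P=P[abs(res)<max(2*res.std(),.0005)]
    print("edge x=%.5f*y+%.4f n=%d std %.4f yaw %.2fdeg"%(k[0],k[1],len(P),res.std(),-np.degrees(np.arctan(k[0]))))
    return k
kr=edge(range(190,430,3),95,136,1,.036)
kf=edge(range(160,370,3),58,84,-1,.032)
kn=edge(range(160,360,3),35,66,1,.032)
for n,k in(("far",kf),("near",kn)): print(n,np.polyval(k,[-.08,.24]))
print("rail at",np.polyval(kr,[-.06,.12,.31]))
# gate face: red pixels left boundary
hsv=cv2.cvtColor(im,cv2.COLOR_BGR2HSV);m=((hsv[...,0]<8)|(hsv[...,0]>172))&(hsv[...,1]>140)&(hsv[...,2]>80)
for v in (100,106,112,118,122):
    us=np.where(m[v,420:480])[0]+420; print(v,us.min(),us.max(),ray(c,(us.min(),v),.036))
for uv in((152,68),(386,55),(377,53)): print(uv,ray(c,uv,.032))
E
python3 fit.py
```

```text
edge x=0.13002*y+0.5927 n=76 std 0.0002 yaw -7.41deg
edge x=0.05378*y+0.5313 n=69 std 0.0001 yaw -3.08deg
edge x=0.05484*y+0.5012 n=66 std 0.0002 yaw -3.14deg
far [0.527  0.5442]
near [0.4968 0.5143]
rail at [0.5849 0.6083 0.633 ]
100 444 458 [0.5968 0.3173 0.036 ]
106 443 457 [0.6047 0.3161 0.036 ]
112 442 456 [0.6126 0.3148 0.036 ]
118 441 455 [0.6206 0.3136 0.036 ]
122 441 454 [0.626  0.3137 0.036 ]
(152, 68) [ 0.5129 -0.078   0.032 ]
(386, 55) [0.5301 0.2402 0.032 ]
(377, 53) [0.5263 0.2281 0.032 ]
```

Run:
```python
from h import *
go([.470,.0875,.10],np.radians(-7.41))
```

```text
t [ 0.2056 -0.0095  0.2595] r [-0.0004 -0.0018  0.0248] rows 5.29911894486337 0.13350684701124332
```

```bash
python3 -m crank '[{"rx":0,"ry":0,"rz":0.025,"tx":0.2056,"ty":-0.0095,"tz":0.1,"grip":1},{"rx":0,"ry":0,"rz":0.025,"tx":0.2056,"ty":-0.0095,"tz":0.1,"grip":1},{"rx":0,"ry":0,"rz":0.025,"tx":0.2056,"ty":-0.0095,"tz":0.1,"grip":1},{"rx":0,"ry":-0.002,"rz":0.025,"tx":0.2056,"ty":-0.0095,"tz":0.26,"grip":1},{"rx":0,"ry":-0.002,"rz":0.025,"tx":0.2056,"ty":-0.0095,"tz":0.26,"grip":1},{"rx":0,"ry":-0.002,"rz":0.025,"tx":0.2056,"ty":-0.0095,"tz":0.26,"grip":1},{"rx":0,"ry":-0.002,"rz":0.025,"tx":0.2056,"ty":-0.0095,"tz":0.26,"grip":1},{"rx":0,"ry":-0.002,"rz":0.025,"tx":0.2056,"ty":-0.0095,"tz":0.26,"grip":1}]'
python3 - <<'E'
from h import *
go([.470,.0875,.04],np.radians(-7.41))
E
```

```text
clock: 5.28
position: [0.4718, 0.0875, 0.1012]
eef_rot: [0.065, 0.998, -0.0, 0.001]
contact_force: [-0.1, 0.4, 0.8]
finger_gap: 0.998
t [ 0.002  -0.0002  0.0612] r [ 0.      0.0029 -0.0003] rows 0.9797943877371225 0.015923735817924726
```

```bash
python3 -m crank '[{"rx":0,"ry":0.003,"rz":0,"tx":0.002,"ty":0,"tz":0.03,"grip":1},{"rx":0,"ry":0.003,"rz":0,"tx":0.002,"ty":0,"tz":0.061,"grip":1},{"rx":0,"ry":0.003,"rz":0,"tx":0.002,"ty":0,"tz":0.061,"grip":1},{"rx":0,"ry":0.003,"rz":0,"tx":0.002,"ty":0,"tz":0.061,"grip":1}]'
python3 - <<'E'
from h import *
s=read_state();cv2.imwrite("pics/w4.png",get_image("wrist"));cv2.imwrite("pics/s4.png",get_image("scene"))
go([.470,.0875,.04],np.radians(-7.41))
p=s["position"]; k=(.13002*p[1]+.5927-p[0])*.9917; print("TCP to rail face",k)
E
```

```text
clock: 5.78
position: [0.4722, 0.0878, 0.0422]
eef_rot: [0.065, 0.998, 0.0, 0.002]
contact_force: [-0.2, -1.2, -0.1]
finger_gap: 1.0
t [ 0.0018 -0.0006  0.002 ] r [ 0.0006  0.0035 -0.0002] rows 0.044105780861948336 0.0194066648917482
TCP to rail face 0.13078008187652995
```

View pics/s4.png

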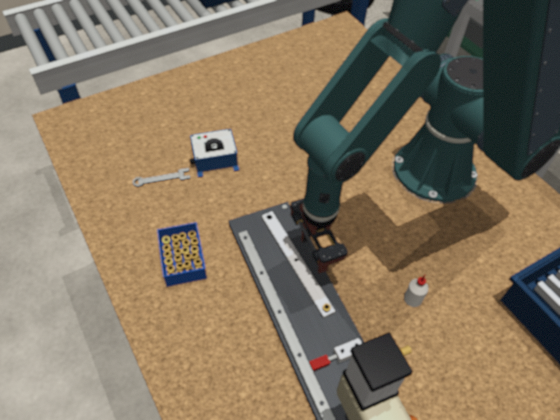

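The gripper sits beside the bar with both fingers along it. Now I'll push towards the rail, slowly.

```bash
python3 -m crank '[{"rx":0,"ry":0.003,"rz":0,"tx":-0.008,"ty":0,"tz":0.002,"grip":1},{"rx":0,"ry":0.003,"rz":0,"tx":-0.015,"ty":0,"tz":0.002,"grip":1},{"rx":0,"ry":0.003,"rz":0,"tx":-0.022,"ty":0,"tz":0.002,"grip":1},{"rx":0,"ry":0.003,"rz":0,"tx":-0.029,"ty":0,"tz":0.002,"grip":1},{"rx":0,"ry":0.003,"rz":0,"tx":-0.036,"ty":0,"tz":0.002,"grip":1},{"rx":0,"ry":0.003,"rz":0,"tx":-0.043,"ty":0,"tz":0.002,"grip":1},{"rx":0,"ry":0.003,"rz":0,"tx":-0.05,"ty":0,"tz":0.002,"grip":1},{"rx":0,"ry":0.003,"rz":0,"tx":-0.057,"ty":0,"tz":0.002,"grip":1},{"rx":0,"ry":0.003,"rz":0,"tx":-0.064,"ty":0,"tz":0.002,"grip":1},{"rx":0,"ry":0.003,"rz":0,"tx":-0.071,"ty":0,"tz":0.002,"grip":1},{"rx":0,"ry":0.003,"rz":0,"tx":-0.077,"ty":0,"tz":0.002,"grip":1}]'
python3 - <<'E'
from h import *
s=read_state();cv2.imwrite("pics/w5.png",get_image("wrist"));cv2.imwrite("pics/s5.png",get_image("scene"))
p=s["position"]; k=(.13002*p[1]+.5927-p[0])*.9917; print("TCP to rail face",k)
E
```

```text
clock: 7.25
position: [0.5463, 0.0778, 0.0396]
eef_rot: [0.065, 0.998, 0.0, -0.002]
contact_force: [-4.0, 0.7, 0.9]
finger_gap: 1.0
TCP to rail face 0.05609433587844332
```

View pics/s5.png

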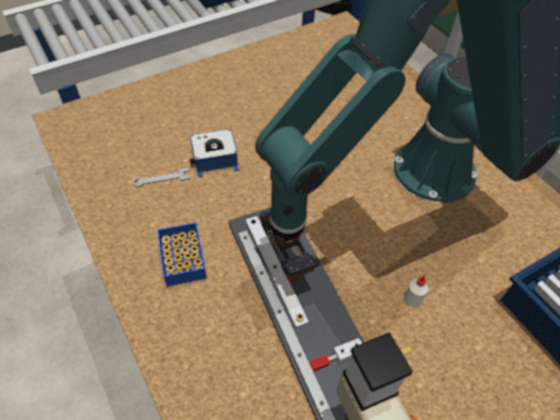

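View pics/w5.png

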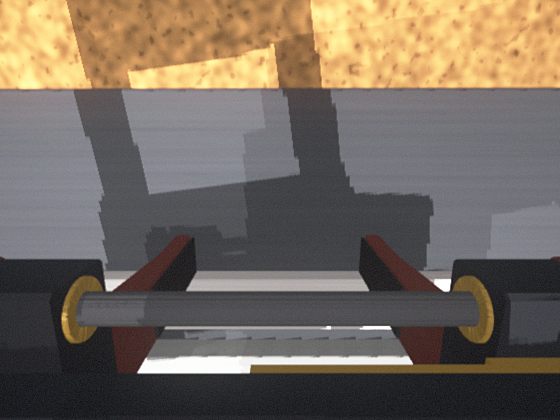

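The bar is now square to the tool and parallel to the rail, about 16 mm short, with about 4 N of drag. I'll keep pushing until it touches.

```bash
python3 -m crank '[{"rx":0,"ry":0,"rz":0,"tx":-0.005,"ty":0,"tz":0,"grip":1},{"rx":0,"ry":0,"rz":0,"tx":-0.009,"ty":0,"tz":0,"grip":1},{"rx":0,"ry":0,"rz":0,"tx":-0.013,"ty":0,"tz":0,"grip":1},{"rx":0,"ry":0,"rz":0,"tx":-0.015,"ty":0,"tz":0,"grip":1},{"rx":0,"ry":0,"rz":0,"tx":-0.017,"ty":0,"tz":0,"grip":1},{"rx":0,"ry":0,"rz":0,"tx":-0.017,"ty":0,"tz":0,"grip":1}]'
python3 - <<'E'
from h import *
s=read_state()
p=s["position"]; k=(.13002*p[1]+.5927-p[0])*.9917; print("TCP to rail face",k)
E
```

```text
clock: 8.1
position: [0.5596, 0.0761, 0.0393]
eef_rot: [0.064, 0.998, 0.0, -0.005]
contact_force: [-14.3, 2.7, 10.9]
finger_gap: 1.001
TCP to rail face 0.04261693714472333
```

Contact with the rail (14 N). I'll back off and check.

```bash
python3 -m crank '[{"rx":0,"ry":0,"rz":0,"tx":0.02,"ty":0,"tz":0,"grip":1},{"rx":0,"ry":0,"rz":0,"tx":0.03,"ty":0,"tz":0,"grip":1},{"rx":0,"ry":0,"rz":0,"tx":0.03,"ty":0,"tz":-0.06,"grip":-1},{"rx":0,"ry":0,"rz":0,"tx":0.03,"ty":0,"tz":-0.1,"grip":-1},{"rx":0,"ry":0,"rz":0,"tx":0.03,"ty":0,"tz":-0.1,"grip":-1}]'
python3 - <<'E'
from h import *
go([.68,-.07,.33],np.radians(-7.41))
E
```

```text
clock: 8.72
position: [0.5353, 0.0798, 0.1433]
eef_rot: [0.065, 0.998, 0.001, -0.0]
contact_force: [-0.2, -0.2, -0.4]
finger_gap: 0.7
t [-0.1627 -0.1298 -0.1869] r [ 0.0011 -0.0007  0.0002] rows 4.4756012773971285 0.0069540654536403654
```

```bash
python3 -m crank '[{"rx":0,"ry":0,"rz":0,"tx":-0.163,"ty":-0.13,"tz":-0.187,"grip":-1},{"rx":0,"ry":0,"rz":0,"tx":-0.163,"ty":-0.13,"tz":-0.187,"grip":-1},{"rx":0,"ry":0,"rz":0,"tx":-0.163,"ty":-0.13,"tz":-0.187,"grip":-1},{"rx":0,"ry":0,"rz":0,"tx":-0.163,"ty":-0.13,"tz":-0.187,"grip":-1},{"rx":0,"ry":0,"rz":0,"tx":-0.163,"ty":-0.13,"tz":-0.187,"grip":-1},{"rx":0,"ry":0,"rz":0,"tx":-0.163,"ty":-0.13,"tz":-0.187,"grip":-1},{"rx":0,"ry":0,"rz":0,"tx":-0.163,"ty":-0.13,"tz":-0.187,"grip":-1}]'
python3 - <<'E'
from h import *
c="wrist"
s=read_state();cv2.imwrite("pics/w6.png",get_image("wrist"))
for t in("bar","bar_bush_end","bar_plain_end","stop_face"):
    for d in spot_point(c,t)[:1]: print(c,t,round(d["score"],2),cam2w(c,d["xyz"]))
E
```

```text
clock: 9.6
position: [0.6792, -0.0696, 0.3277]
eef_rot: [0.064, 0.998, 0.001, -0.002]
contact_force: [0.7, -0.6, -0.3]
finger_gap: 0.006
wrist bar 0.72 [0.5869 0.0688 0.0213]
wrist bar_bush_end 0.61 [0.6195 0.2271 0.0228]
wrist bar_plain_end 0.71 [ 0.5763 -0.0906  0.0289]
```

View pics/w6.png

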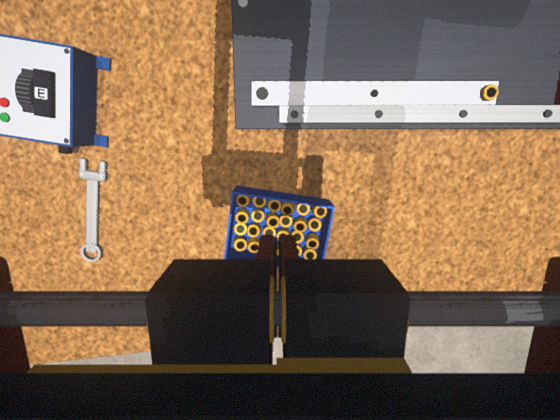

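The bar is flush with the rail and its bush end is at about (497,92). Next I'll measure the plain end and plan the end push.

Run:
```python
from h import *
a=ray("wrist",(251.,93),.032);b=ray("wrist",(497.5,92),.032);print(a,b)
yh=np.array([.129,.9917,0]);xh=np.array([.9917,-.129,0])
S=np.array([.6147,.3146,0]);print("to gate",(S-b)@yh,"len",np.linalg.norm(a-b))
rail=lambda p:(.13002*p[1]+.5927-p[0])*.9917
print(rail(a),rail(b))
c=a+xh*(rail(a)-.015)   # centre line
t=c-yh*(.0135+.025); print(t)
go([t[0],t[1],.10],np.radians(-7.41))
```

```text
[ 0.5653 -0.0874  0.032 ] [0.6054 0.2314 0.032 ]
to gate 0.08369176958409877 len 0.3212898260601818
0.015869676838198798 0.017294032799661886
[ 0.5612 -0.1257  0.032 ]
t [ 0.1094 -0.0712  0.2293] r [ 0.0013 -0.0024  0.0011] rows 4.222329910755245 0.01559397275636424
```

```bash
python3 -m crank '[{"rx":0,"ry":0,"rz":0,"tx":0.109,"ty":-0.071,"tz":0.1,"grip":-1},{"rx":0,"ry":0,"rz":0,"tx":0.109,"ty":-0.071,"tz":0.1,"grip":-1},{"rx":0,"ry":0,"rz":0,"tx":0.109,"ty":-0.071,"tz":0.1,"grip":-1},{"rx":0,"ry":-0.002,"rz":0,"tx":0.109,"ty":-0.071,"tz":0.229,"grip":-1},{"rx":0,"ry":-0.002,"rz":0,"tx":0.109,"ty":-0.071,"tz":0.229,"grip":-1},{"rx":0,"ry":-0.002,"rz":0,"tx":0.109,"ty":-0.071,"tz":0.229,"grip":-1},{"rx":0,"ry":-0.002,"rz":0,"tx":0.109,"ty":-0.071,"tz":0.229,"grip":-1}]'
python3 - <<'E'
from h import *
go([.5612,-.1257,.040],np.radians(-7.41))
E
```

```text
clock: 10.72
position: [0.5625, -0.1255, 0.1015]
eef_rot: [0.064, 0.998, 0.001, 0.0]
contact_force: [0.9, 0.2, 1.5]
finger_gap: 0.005
t [ 0.0013 -0.0005  0.0615] r [0.0011 0.0005 0.0016] rows 0.9842134277729626 0.010751452319289858
```

```bash
python3 -m crank '[{"rx":0,"ry":0,"rz":0.001,"tx":0.0013,"ty":0,"tz":0.03,"grip":-1},{"rx":0,"ry":0,"rz":0.001,"tx":0.0013,"ty":0,"tz":0.0615,"grip":-1},{"rx":0,"ry":0,"rz":0.001,"tx":0.0013,"ty":0,"tz":0.0615,"grip":-1},{"rx":0,"ry":0,"rz":0.001,"tx":0.0013,"ty":0,"tz":0.0615,"grip":-1},{"rx":0,"ry":0,"rz":0.001,"tx":0.0013,"ty":0.008,"tz":0.0615,"grip":-1},{"rx":0,"ry":0,"rz":0.001,"tx":0.0013,"ty":0.016,"tz":0.0615,"grip":-1},{"rx":0,"ry":0,"rz":0.001,"tx":0.0013,"ty":0.024,"tz":0.0615,"grip":-1},{"rx":0,"ry":0,"rz":0.001,"tx":0.0013,"ty":0.031,"tz":0.0615,"grip":-1},{"rx":0,"ry":0,"rz":0.001,"tx":0.0013,"ty":0.038,"tz":0.0615,"grip":-1},{"rx":0,"ry":0,"rz":0.001,"tx":0.0013,"ty":0.045,"tz":0.0615,"grip":-1}]'
python3 - <<'E'
from h import *
cv2.imwrite("pics/s7.png",get_image("scene"));cv2.imwrite("pics/t7.png",get_image("top"))
print(read_state()["position"])
E
```

```text
clock: 11.98
position: [0.5671, -0.0813, 0.0403]
eef_rot: [0.064, 0.998, -0.0, 0.0]
contact_force: [-1.6, -5.7, 3.8]
finger_gap: 0.007
[ 0.5672 -0.0804  0.0402]
```

View pics/s7.png

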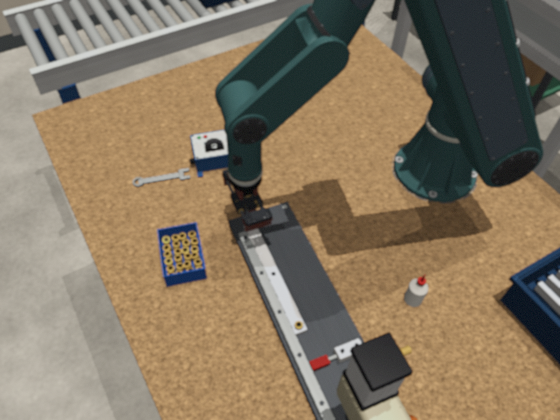

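The end push is working (about 6 N) and the bar stays along the rail. About 64 mm remain, so I'll continue.

```bash
python3 -m crank '[{"rx":0,"ry":0,"rz":0,"tx":0,"ty":0.008,"tz":0,"grip":-1},{"rx":0,"ry":0,"rz":0,"tx":0,"ty":0.015,"tz":0,"grip":-1},{"rx":0,"ry":0,"rz":0,"tx":0,"ty":0.022,"tz":0,"grip":-1},{"rx":0,"ry":0,"rz":0,"tx":0,"ty":0.029,"tz":0,"grip":-1},{"rx":0,"ry":0,"rz":0,"tx":0,"ty":0.036,"tz":0,"grip":-1},{"rx":0,"ry":0,"rz":0,"tx":0,"ty":0.043,"tz":0,"grip":-1},{"rx":0,"ry":0,"rz":0,"tx":0,"ty":0.048,"tz":0,"grip":-1},{"rx":0,"ry":0,"rz":0,"tx":0,"ty":0.052,"tz":0,"grip":-1},{"rx":0,"ry":0,"rz":0,"tx":0,"ty":0.056,"tz":0,"grip":-1},{"rx":0,"ry":0,"rz":0,"tx":0,"ty":0.059,"tz":0,"grip":-1}]'
```

```text
clock: 13.32
position: [0.5747, -0.0217, 0.0403]
eef_rot: [0.064, 0.998, 0.0, 0.0]
contact_force: [-0.6, -4.2, 1.3]
finger_gap: 0.007
```

```bash
python3 -m crank '[{"rx":0,"ry":0,"rz":0,"tx":0,"ty":0.003,"tz":0,"grip":-1},{"rx":0,"ry":0,"rz":0,"tx":0,"ty":0.004,"tz":0,"grip":-1},{"rx":0,"ry":0,"rz":0,"tx":0,"ty":0.004,"tz":0,"grip":-1}]'
python3 - <<'E'
from h import *
go([.5612,-.1257,.040],np.radians(-7.41))
E
```

```text
clock: 13.7
position: [0.5752, -0.0175, 0.0402]
eef_rot: [0.064, 0.998, 0.0, 0.0]
contact_force: [-0.2, -3.3, 0.9]
finger_gap: 0.001
t [ 0.0001 -0.1091  0.0001] r [0.0008 0.0007 0.0013] rows 1.7456593161744656 0.009048499458324269
```

Not against the gate yet, since the force is still only drag. I'll advance in small steps.

```bash
python3 -m crank '[{"rx":0,"ry":0,"rz":0,"tx":0,"ty":0.003,"tz":0,"grip":-1},{"rx":0,"ry":0,"rz":0,"tx":0,"ty":0.004,"tz":0,"grip":-1},{"rx":0,"ry":0,"rz":0,"tx":0,"ty":0.004,"tz":0,"grip":-1}]'
```

```text
clock: 14.08
position: [0.5757, -0.0133, 0.0402]
eef_rot: [0.064, 0.998, 0.0, 0.0]
contact_force: [-0.1, -3.7, 1.7]
finger_gap: 0.005
```

```bash
python3 -m crank '[{"rx":0,"ry":0,"rz":0,"tx":0,"ty":0.003,"tz":0,"grip":-1},{"rx":0,"ry":0,"rz":0,"tx":0,"ty":0.004,"tz":0,"grip":-1},{"rx":0,"ry":0,"rz":0,"tx":0,"ty":0.004,"tz":0,"grip":-1}]';  python3 - <<'E'
from h import *
cv2.imwrite("pics/s8.png",get_image("scene")[180:420,180:460])
E
```

```text
clock: 14.45
position: [0.5759, -0.0125, 0.0403]
eef_rot: [0.063, 0.998, -0.002, 0.0]
contact_force: [-3.0, -18.2, 1.3]
finger_gap: 0.005
```

View pics/s8.png

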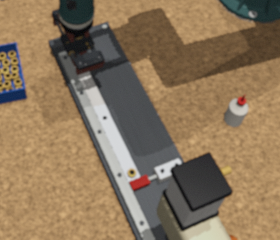

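18 N: the bar has stopped against the gate. I'll back off, lift and look.

```bash
python3 -m crank '[{"rx":0,"ry":0,"rz":0,"tx":0,"ty":-0.01,"tz":0,"grip":-1},{"rx":0,"ry":0,"rz":0,"tx":0,"ty":-0.02,"tz":0,"grip":-1},{"rx":0,"ry":0,"rz":0,"tx":0,"ty":-0.02,"tz":-0.06,"grip":-1},{"rx":0,"ry":0,"rz":0,"tx":0,"ty":-0.02,"tz":-0.1,"grip":-1}]'
python3 - <<'E'
from h import *
go([.69,.14,.34],np.radians(-7.41))
E
```

```text
clock: 15.0
position: [0.5737, -0.0319, 0.1419]
eef_rot: [0.063, 0.998, -0.001, 0.001]
contact_force: [0.5, 0.4, 1.0]
finger_gap: 0.009
t [-0.0938  0.1846 -0.1985] r [-0.0027  0.0012  0.0026] rows 4.589431587477378 0.02128551514782716
```

```bash
python3 -m crank '[{"rx":0,"ry":0,"rz":0,"tx":-0.094,"ty":0.185,"tz":-0.1985,"grip":-1},{"rx":0,"ry":0,"rz":0,"tx":-0.094,"ty":0.185,"tz":-0.1985,"grip":-1},{"rx":0,"ry":0,"rz":0,"tx":-0.094,"ty":0.185,"tz":-0.1985,"grip":-1},{"rx":0,"ry":0,"rz":0,"tx":-0.094,"ty":0.185,"tz":-0.1985,"grip":-1},{"rx":0,"ry":0,"rz":0,"tx":-0.094,"ty":0.185,"tz":-0.1985,"grip":-1},{"rx":0,"ry":0,"rz":0,"tx":-0.094,"ty":0.185,"tz":-0.1985,"grip":-1},{"rx":0,"ry":0,"rz":0,"tx":-0.094,"ty":0.185,"tz":-0.1985,"grip":-1}]'
python3 - <<'E'
from h import *
c="wrist"
im=get_image(c);cv2.imwrite("pics/w9.png",im)
cv2.imwrite("pics/w9z.png",cv2.resize(im[50:170,120:520],(800,240),interpolation=cv2.INTER_CUBIC))
E
```

```text
clock: 15.88
position: [0.6891, 0.1398, 0.3384]
eef_rot: [0.063, 0.998, -0.002, -0.001]
contact_force: [-0.2, -0.2, 0.1]
finger_gap: 0.0
```

View pics/w9.png

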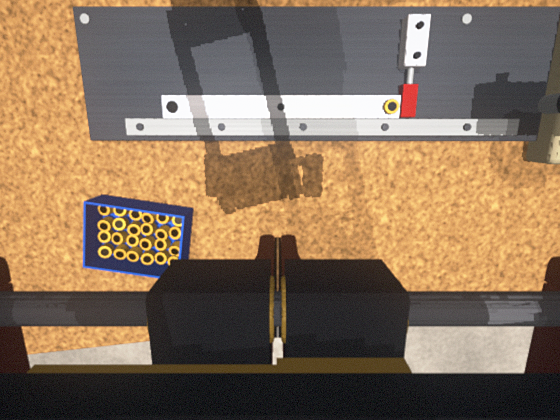

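View pics/w9z.png

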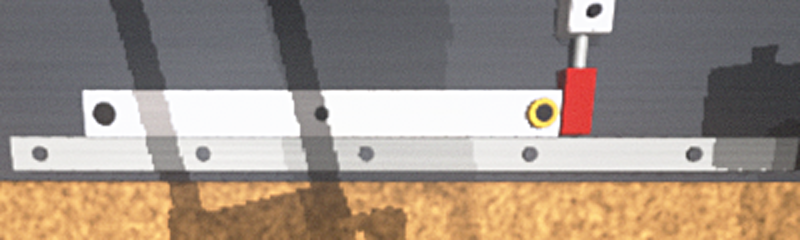

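The bar is flush with the rail and touching the gate, with its end at (401,105) against red. I'll check parallelism numerically, then plan the counter.

```bash
sed 's/w3/w9/; /^kr=/,$d' fit.py > fit2.py
cat >> fit2.py <<'E'
kn=edge(range(170,372,3),85,106,1,.032)
kr=edge(list(range(130,158,2))+list(range(420,470,2)),108,128,1,.036)
for u0 in((162,106),(401,105)):
    p=ray(c,u0,.032); print(p,(np.polyval(kr,p[1])-np.polyval(kn,p[1]))*.9917)
go([.53,-.35,.30],0)
go([.66,-.35,.25],0)
E
python3 fit2.py
```

```text
edge x=0.12876*y+0.5601 n=68 std 0.0001 yaw -7.34deg
edge x=0.13068*y+0.5906 n=39 std 0.0001 yaw -7.45deg
[ 0.5746 -0.0016  0.032 ] 0.030174679210246816
[0.6143 0.3161 0.032 ] 0.03077966405429617
t [ 0.0953 -0.5054  0.0401] r [-0.0035 -0.0025 -0.1273] rows 8.254632936590069 0.684550963492399
t [-0.0338 -0.4888  0.0898] r [-0.0035 -0.0025 -0.1273] rows 7.96936748041514 0.684550963492399
```

Parallel to within 0.6 mm, with 30–31 mm from the bar's outer edge to the rail against a 30 mm bar width. On to the counter.

```bash
python3 -m crank '[{"rx":0,"ry":0,"rz":-0.127,"tx":-0.01,"ty":-0.489,"tz":0.06,"grip":-1},{"rx":0,"ry":0,"rz":-0.127,"tx":-0.01,"ty":-0.489,"tz":0.06,"grip":-1},{"rx":0,"ry":0,"rz":-0.127,"tx":-0.01,"ty":-0.489,"tz":0.06,"grip":-1},{"rx":0,"ry":0,"rz":-0.127,"tx":-0.01,"ty":-0.489,"tz":0.06,"grip":-1},{"rx":0,"ry":0,"rz":-0.127,"tx":-0.01,"ty":-0.489,"tz":0.06,"grip":-1},{"rx":0,"ry":0,"rz":-0.127,"tx":-0.01,"ty":-0.489,"tz":0.06,"grip":-1},{"rx":0,"ry":0,"rz":-0.127,"tx":-0.01,"ty":-0.489,"tz":0.06,"grip":-1},{"rx":0,"ry":0,"rz":-0.127,"tx":-0.01,"ty":-0.489,"tz":0.06,"grip":-1},{"rx":0,"ry":0,"rz":-0.127,"tx":-0.01,"ty":-0.489,"tz":0.06,"grip":-1},{"rx":0,"ry":0,"rz":-0.127,"tx":-0.01,"ty":-0.489,"tz":0.06,"grip":-1}]'
python3 - <<'E'
from h import *
c="wrist"
im=get_image(c);cv2.imwrite("pics/w10.png",im)
for t in("wheel_top","counter"):
    for d in spot_point(c,t)[:2]: print(c,t,round(d["score"],2),cam2w(c,d["xyz"]))
    for d in masks_of(c,t)[:1]:
        v,u=np.where(d["region"]);print(t,d["score"],u.min(),u.max(),v.min(),v.max(),cv2.minAreaRect(np.c_[u,v].astype(np.float32)))
E
```

```text
clock: 17.18
position: [0.635, -0.3469, 0.2786]
eef_rot: [0.001, 1.0, -0.001, -0.002]
contact_force: [-0.3, -0.3, -0.1]
finger_gap: 0.006
wrist wheel_top 0.97 [ 0.5332 -0.3535  0.0754]
wheel_top 0.82 207 338 20 162 ((269.2105712890625, 94.5667495727539), (114.48066711425781, 127.3841552734375), 17.592424392700195)
counter 0.79 207 338 20 161 ((269.9674072265625, 94.48989868164062), (113.4515609741211, 127.05300903320312), 17.19854164123535)
```

View pics/w10.png

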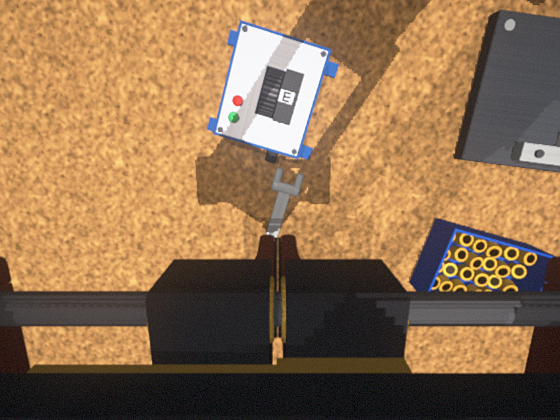

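The counter is centred at about (271,90), turned roughly 17°. I'll zoom in on the digit.

```bash
python3 - <<'E'
import cv2,numpy as np
im=cv2.imread("pics/w10.png")[15:170,200:345]
z=cv2.resize(im,None,fx=3.8,fy=3.8,interpolation=cv2.INTER_CUBIC)
cv2.imwrite("pics/z10.png",z)
d=cv2.resize(cv2.imread("pics/w10.png")[80:115,270:305],None,fx=8,fy=8,interpolation=cv2.INTER_CUBIC)
M=[d]+[cv2.rotate(d,k) for k in(0,1,2)]
cv2.imwrite("pics/d10.png",np.hstack(M)[:, :])
E
python3 -c "
import cv2;print(cv2.imread('pics/d10.png').shape)"
python3 - <<'E'
import cv2
i=cv2.imread('pics/d10.png');cv2.imwrite('pics/d10.png',cv2.resize(i,(800,200)))
E
```

```text
(280, 1120, 3)
```

View pics/z10.png

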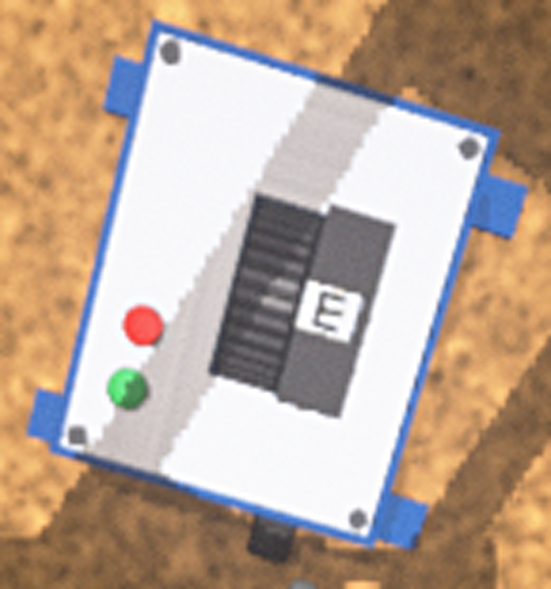

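View pics/d10.png

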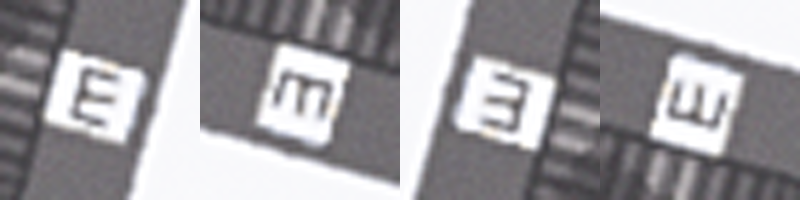

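The zoom shows a black glyph with three prongs. Turned upright for the robot's side it reads "3", so the wheel needs +3 clicks, 47 mm along +x in three 15.7 mm strokes. I'll get the counter's pose from the panel screws.

Run:
```python
from h import *
P=[ray("wrist",(200+a/3.8-.5+.13,15+b/3.8-.37),.055) for a,b in((170,52),(468,148),(77,436),(357,518))]
P=np.array(P);print(P)
v1=P[2]-P[0];v2=P[3]-P[1];w=P[1]-P[0];w2=P[3]-P[2]
for v in(v1,v2):print(np.degrees(np.arctan2(v[1],v[0])),np.linalg.norm(v))
for v in(w,w2):print(np.degrees(np.arctan2(-v[0],v[1])),np.linalg.norm(v))
print("centre",P.mean(0))
# wheel ring centre pixel estimate
print("wheel px", ray("wrist",(200+ (265+322+212+275)/4/3.8,15+(195+215+372+390)/4/3.8),.065))
print(proj("wrist",[.5322,-.3530,.07]))
```

```text
[[ 0.4696 -0.3797  0.055 ]
 [ 0.4938 -0.297   0.055 ]
 [ 0.5721 -0.4096  0.055 ]
 [ 0.5959 -0.3267  0.055 ]]
-16.22853064814476 0.10681844390400509
-16.241339373216103 0.10630082146044965
-16.36094024166368 0.08624329232503812
-16.01699770795654 0.08621988561690345
centre [ 0.5329 -0.3533  0.055 ]
wheel px [ 0.5336 -0.3523  0.065 ]
[269.8993  90.1206]
```

Run:
```python
from h import *
go([.5239,-.3546,.12],np.radians(-16.2))
```

```text
t [ 0.1125 -0.0082  0.1605] r [-0.0037 -0.002   0.2842] rows 3.1391322950203646 1.5281809702320364
```

```bash
python3 -m crank '[{"rx":0,"ry":0,"rz":0.15,"tx":0.112,"ty":-0.008,"tz":0.06,"grip":-1},{"rx":0,"ry":0,"rz":0.284,"tx":0.112,"ty":-0.008,"tz":0.1,"grip":-1},{"rx":-0.003,"ry":-0.002,"rz":0.284,"tx":0.112,"ty":-0.008,"tz":0.16,"grip":-1},{"rx":-0.003,"ry":-0.002,"rz":0.284,"tx":0.112,"ty":-0.008,"tz":0.16,"grip":-1},{"rx":-0.003,"ry":-0.002,"rz":0.284,"tx":0.112,"ty":-0.008,"tz":0.16,"grip":-1}]'
python3 - <<'E'
from h import *
go([.5239,-.3546,.085],np.radians(-16.2))
cv2.imwrite("pics/w11.png",get_image("wrist"))
E
```

```text
clock: 18.05
position: [0.5233, -0.3528, 0.1191]
eef_rot: [0.14, 0.99, 0.001, -0.002]
contact_force: [0.1, 0.5, -0.1]
finger_gap: 0.002
t [-0.0012 -0.0016  0.034 ] r [ 0.0009 -0.0033  0.0008] rows 0.5457100340060675 0.019131608464914157
```

View pics/w11.png

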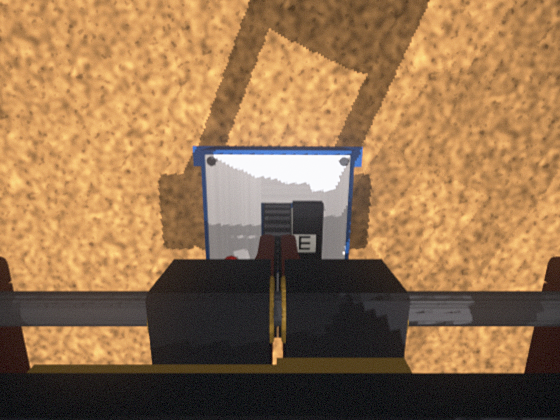

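The counter is square in view and the window shows the same glyph, an inverted square "3". I'll go down to touch.

```bash
python3 -m crank '[{"rx":0,"ry":-0.003,"rz":0.001,"tx":-0.001,"ty":-0.0016,"tz":0.02,"grip":-1},{"rx":0,"ry":-0.003,"rz":0.001,"tx":-0.001,"ty":-0.0016,"tz":0.033,"grip":-1},{"rx":0,"ry":-0.003,"rz":0.001,"tx":-0.001,"ty":-0.0016,"tz":0.035,"grip":-1},{"rx":0,"ry":-0.003,"rz":0.001,"tx":-0.001,"ty":-0.0016,"tz":0.036,"grip":-1}]'
```

```text
clock: 18.6
position: [0.5258, -0.3558, 0.0853]
eef_rot: [0.141, 0.99, -0.001, 0.002]
contact_force: [-0.2, -0.1, 0.2]
finger_gap: 0.006
```

```bash
python3 -m crank '[{"rx":0,"ry":0.003,"rz":0,"tx":0.001,"ty":0,"tz":0.001,"grip":-1},{"rx":0,"ry":0.003,"rz":0,"tx":0.001,"ty":0,"tz":0.0025,"grip":-1},{"rx":0,"ry":0.003,"rz":0,"tx":0.001,"ty":0,"tz":0.0025,"grip":-1}]'
```

```text
clock: 18.98
position: [0.5256, -0.356, 0.0841]
eef_rot: [0.141, 0.99, -0.001, 0.001]
contact_force: [-1.4, 1.5, 6.0]
finger_gap: 0.001
```

Contact at 6 N. First stroke, 14 mm in +x (the click does the rest).

```bash
python3 -m crank '[{"rx":0,"ry":0,"rz":0,"tx":-0.003,"ty":0,"tz":0.0013,"grip":-1},{"rx":0,"ry":0,"rz":0,"tx":-0.006,"ty":0,"tz":0.0013,"grip":-1},{"rx":0,"ry":0,"rz":0,"tx":-0.009,"ty":0,"tz":0.0013,"grip":-1},{"rx":0,"ry":0,"rz":0,"tx":-0.012,"ty":0,"tz":0.0013,"grip":-1},{"rx":0,"ry":0,"rz":0,"tx":-0.014,"ty":0,"tz":0.0013,"grip":-1},{"rx":0,"ry":0,"rz":0,"tx":-0.014,"ty":0,"tz":0.0013,"grip":-1}]'
python3 - <<'E'
from h import *
im=get_image("wrist");cv2.imwrite("pics/z12.png",cv2.resize(im[130:280,190:370],None,fx=4,fy=4,interpolation=cv2.INTER_CUBIC))
p=read_state()["position"];print((p[:2]-[.5325,-.353])@[.9603,-.279])
E
```

```text
clock: 19.73
position: [0.5402, -0.3604, 0.084]
eef_rot: [0.141, 0.99, -0.001, 0.002]
contact_force: [0.8, 1.5, 6.2]
finger_gap: 0.005
0.009369187041664638
```

View pics/z12.png

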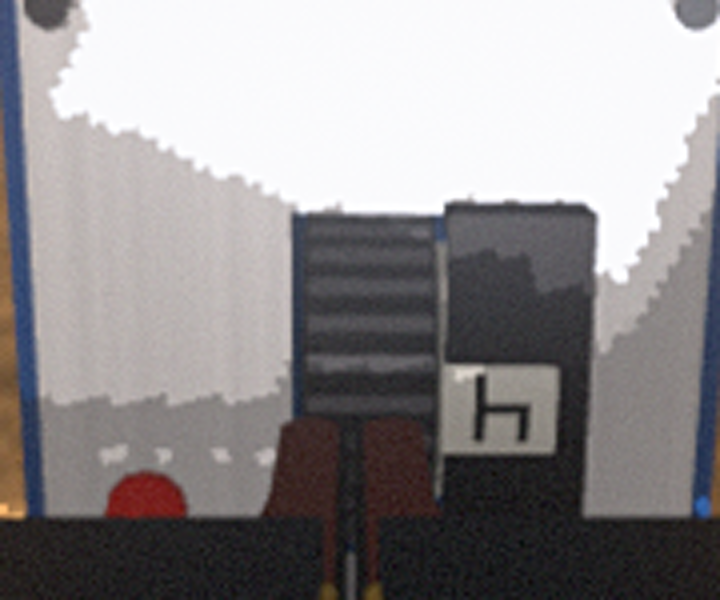

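The glyph turned upside down is a "4", which confirms the count up from 3. Now lift, return and make the second stroke.

```bash
python3 -m crank '[{"rx":0,"ry":0,"rz":0,"tx":0,"ty":0,"tz":-0.012,"grip":-1},{"rx":0,"ry":0,"rz":0,"tx":0.016,"ty":0,"tz":-0.012,"grip":-1},{"rx":0,"ry":0,"rz":0,"tx":0.0165,"ty":0,"tz":-0.008,"grip":-1},{"rx":0,"ry":0,"rz":0,"tx":0.0165,"ty":0,"tz":0,"grip":-1},{"rx":0,"ry":0,"rz":0,"tx":0.0165,"ty":0,"tz":0.001,"grip":-1}]'
python3 - <<'E'
from h import *
im=get_image("wrist");cv2.imwrite("pics/z13.png",cv2.resize(im[130:280,190:370],None,fx=4,fy=4,interpolation=cv2.INTER_CUBIC))
p=read_state()["position"];print(p,(p[:2]-[.5325,-.353])@[.9603,-.279],(p[:2]-[.5325,-.353])@[.279,.9603])
E
```

```text
clock: 20.4
position: [0.5254, -0.3563, 0.0839]
eef_rot: [0.141, 0.99, -0.002, 0.004]
contact_force: [-0.9, 1.9, 16.4]
finger_gap: 0.003
[ 0.5255 -0.3563  0.084 ] -0.005765734976179947 -0.005110076273319039
```

View pics/z13.png

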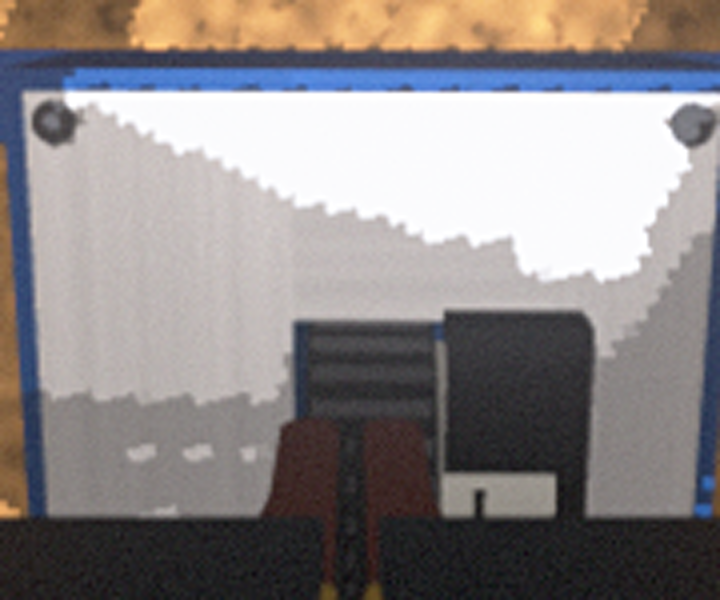

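The window is still at 4 (partly hidden) and the tip is pressed down. Second stroke.

```bash
python3 -m crank '[{"rx":0,"ry":0,"rz":0,"tx":-0.003,"ty":0,"tz":0.001,"grip":-1},{"rx":0,"ry":0,"rz":0,"tx":-0.006,"ty":0,"tz":0.001,"grip":-1},{"rx":0,"ry":0,"rz":0,"tx":-0.009,"ty":0,"tz":0.001,"grip":-1},{"rx":0,"ry":0,"rz":0,"tx":-0.012,"ty":0,"tz":0.001,"grip":-1},{"rx":0,"ry":0,"rz":0,"tx":-0.014,"ty":0,"tz":0.001,"grip":-1},{"rx":0,"ry":0,"rz":0,"tx":-0.014,"ty":0,"tz":0.001,"grip":-1}]'
python3 - <<'E'
from h import *
im=get_image("wrist");cv2.imwrite("pics/z14.png",cv2.resize(im[180:280,240:370],None,fx=4,fy=4,interpolation=cv2.INTER_CUBIC))
p=read_state()["position"];print(p,(p[:2]-[.5325,-.353])@[.9603,-.279],(p[:2]-[.5325,-.353])@[.279,.9603])
E
```

```text
clock: 21.2
position: [0.5405, -0.3607, 0.0838]
eef_rot: [0.141, 0.99, -0.002, 0.005]
contact_force: [1.7, 1.1, 9.2]
finger_gap: 0.004
[ 0.5405 -0.3607  0.0838] 0.009814749991832433 -0.005165732482032394
```

View pics/z14.png

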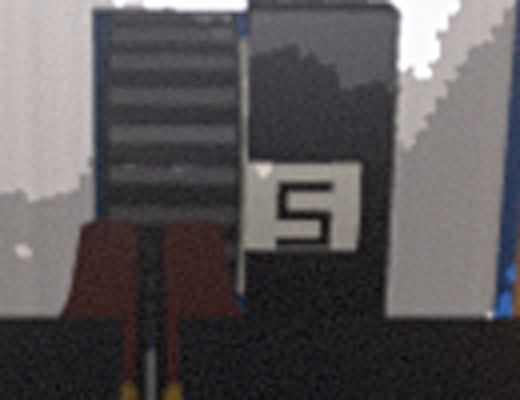

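The window now shows 5. Third stroke.

```bash
python3 -m crank '[{"rx":0,"ry":0,"rz":0,"tx":0,"ty":0,"tz":-0.012,"grip":-1},{"rx":0,"ry":0,"rz":0,"tx":0.016,"ty":0,"tz":-0.012,"grip":-1},{"rx":0,"ry":0,"rz":0,"tx":0.0165,"ty":0,"tz":-0.008,"grip":-1},{"rx":0,"ry":0,"rz":0,"tx":0.0165,"ty":0,"tz":-0.001,"grip":-1},{"rx":0,"ry":0,"rz":0,"tx":0.0165,"ty":0,"tz":0.001,"grip":-1}]'
python3 -m crank '[{"rx":0,"ry":0,"rz":0,"tx":-0.003,"ty":0,"tz":0.001,"grip":-1},{"rx":0,"ry":0,"rz":0,"tx":-0.006,"ty":0,"tz":0.001,"grip":-1},{"rx":0,"ry":0,"rz":0,"tx":-0.009,"ty":0,"tz":0.001,"grip":-1},{"rx":0,"ry":0,"rz":0,"tx":-0.012,"ty":0,"tz":0.001,"grip":-1},{"rx":0,"ry":0,"rz":0,"tx":-0.014,"ty":0,"tz":0.001,"grip":-1},{"rx":0,"ry":0,"rz":0,"tx":-0.014,"ty":0,"tz":0.001,"grip":-1}]'
python3 - <<'E'
from h import *
im=get_image("wrist");cv2.imwrite("pics/z15.png",cv2.resize(im[180:280,240:370],None,fx=4,fy=4,interpolation=cv2.INTER_CUBIC))
p=read_state()["position"];print(p,(p[:2]-[.5325,-.353])@[.9603,-.279],(p[:2]-[.5325,-.353])@[.279,.9603])
E
```

```text
clock: 21.88
position: [0.5258, -0.3566, 0.0837]
eef_rot: [0.141, 0.99, -0.002, 0.006]
contact_force: [-0.9, 3.2, 20.2]
finger_gap: 0.009
clock: 22.62
position: [0.5409, -0.3611, 0.0838]
eef_rot: [0.141, 0.99, -0.003, 0.008]
contact_force: [2.1, 2.5, 9.6]
finger_gap: 0.004
[ 0.5409 -0.3611  0.0838] 0.010348241561928255 -0.0054166461155540305
```

View pics/z15.png

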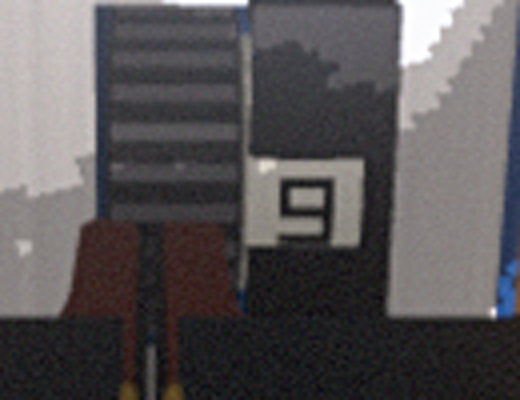

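The window shows an inverted 6. I'll lift straight off and do the final checks.

```bash
python3 -m crank '[{"rx":0,"ry":0,"rz":0,"tx":0,"ty":0,"tz":-0.03,"grip":-1},{"rx":0,"ry":0,"rz":0,"tx":0,"ty":0,"tz":-0.09,"grip":-1},{"rx":0,"ry":0,"rz":0,"tx":0,"ty":0,"tz":-0.15,"grip":-1},{"rx":0,"ry":0,"rz":0,"tx":-0.09,"ty":0.02,"tz":-0.18,"grip":-1},{"rx":0,"ry":0,"rz":0,"tx":-0.09,"ty":0.02,"tz":-0.18,"grip":-1},{"rx":0,"ry":0,"rz":0,"tx":-0.09,"ty":0.02,"tz":-0.18,"grip":-1},{"rx":0,"ry":0,"rz":0,"tx":-0.09,"ty":0.02,"tz":-0.18,"grip":-1}]'
python3 - <<'E'
from h import *
im=get_image("wrist");a=cv2.rotate(im[30:180,180:380],cv2.ROTATE_180);cv2.imwrite("pics/z16.png",cv2.resize(a,None,fx=3.9,fy=3.9,interpolation=cv2.INTER_CUBIC))
cv2.imwrite("pics/t16.png",get_image("top"))
for t in("oiler","bush_bin","spanner","bar","bar_bush_end","bar_plain_end"):
    for d in spot_point("top",t)[:1]: print(t,round(d["score"],2),cam2w("top",d["xyz"]))
E
```

```text
clock: 23.55
position: [0.6291, -0.3652, 0.2634]
eef_rot: [0.141, 0.99, -0.002, 0.006]
contact_force: [-1.1, 0.1, -0.0]
finger_gap: 0.007
oiler 0.8 [ 0.3197  0.2989 -0.0031]
bush_bin 0.88 [ 0.7543 -0.0789 -0.0013]
spanner 0.76 [ 0.6957 -0.3547  0.0029]
bar 0.85 [0.5943 0.1597 0.0222]
bar_bush_end 0.83 [0.63   0.3078 0.0262]
bar_plain_end 0.92 [ 0.5912 -0.0021  0.0226]
```

View pics/z16.png

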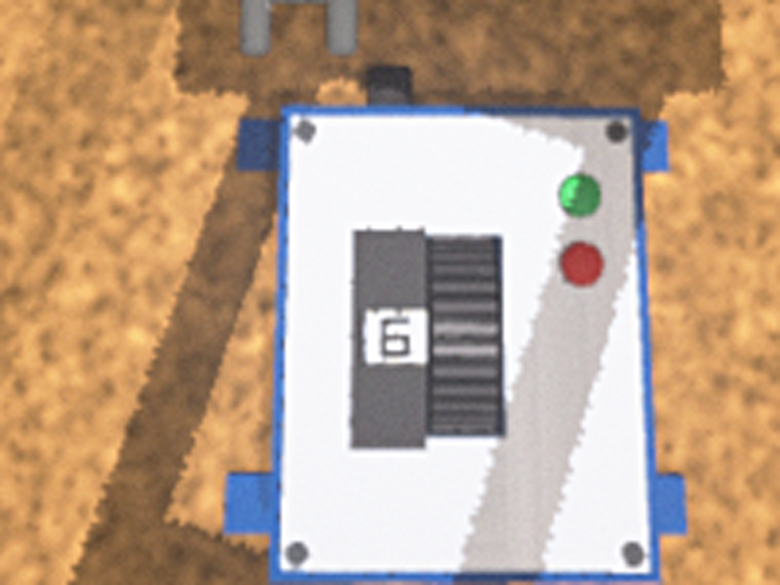

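View pics/t16.png

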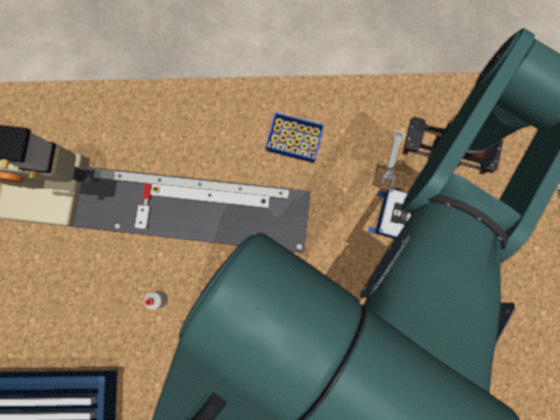

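The counter, viewed upright, reads 6 with the digit centred. In the top view the bar lies along the rail against the gate at (147,191), and the oiler, bin and spanner are where they started. I'll hand in the job.

```bash
python3 -c "
from plant import *
print(close_job())"
```

```text
the job is handed in; nothing more can be done
None
```

The job was handed in at about 24 s of the 67 s allowed: the bar is loaded against the rail and gate, and the counter reads 6.

**Bar:** I pushed it sideways with the open fingers until it met the rail (14 N), then pushed its plain end with the closed fingers until it met the gate (18 N). In the wrist picture, its outer edge lies 30.2 mm (plain end) and 30.8 mm (bush end) from the rail. The bar is 30 mm wide, so it is flush to within about 1 mm, and the bush end shows no gap at the red gate.

**Counter:** it started at 3, and three fingertip strokes took it to 4, 5 and then 6. With the arm clear, the 6 sits centred in the window.

**Bystanders:** the top-camera network puts the oiler, bin and spanner within about 5 mm of where they started, which is within its own error. The arm ended clear of everything, with a force reading of about 1 N.

**Disagreements:**
- **Bar ends:** the final top-camera network points for the bar ends are several mm off the wrist-picture fit (the bush-end point by about 8 mm along the bar). I trusted the edge fit and the contact forces.
- **First move:** my first move command was refused because it left out some keys. Nothing moved.

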